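# Re-hang the pattern board and fold the emptied hook

### The job

The display rail on the stall has two folding steel hooks: the folded one is empty, the other carries a wooden pattern board. Swing the empty hook fully out and press it firmly against its stop for a moment (feel for about 12 N), move the board over to hang freely on it, then swing the emptied hook flat against the rail and press it firmly home in the same way. Push the hooks with the fingers rather than pinching them, never load a hook by hand with more than 16 N, let the board down gently, and leave everything else alone.

Things in the scene. Friction and masses are not known exactly. Their poses are not given: they have to be found in the camera images.
- rail: wooden display rail standing on the table, fixed: a plank 500 mm long (y) and 20 mm thick on two posts with feet, its top edge 185 mm above the table. Origin: on the table, below the middle of the plank's customer-side face; +x is that face's outward normal (away from the robot), y along the plank
- free_mount: black steel hinge plate, 34 mm wide, on the rail's customer-side face; carries the empty, folded hook, and forces on the hook count as on this. Origin: on the hinge axis, level with the top face of the hook's arm (184 mm above the table), 12 mm out from the rail's face. +x points out of the rail, away from the robot, y along the rail, z up
- free_hook (a joint): flat steel hook arm (12 mm wide, 8 mm thick) hinged about the free mount's z. 0 = folded flat along the rail (arm along the mount's -y), 1.571 = fully out at its stop (along +x); it points along (sin q, -cos q) of the mount. Friction hinge: stays where left, takes about 1.6 N at the lip to turn; hard stops at both ends. At the start it is folded (0 to 0.25) and empty.
- free_lip (a point): middle of the upright round lip (10 mm diameter, 24 mm high) at the end of the empty hook's arm, 95 mm from the hinge axis, 12 mm above the arm's top face. The lip's top is 208 mm above the table, 23 mm above the rail's top edge, so a fingertip can push it from either side, over the rail too
- free_seat (a point): point on the top face of the empty hook's arm, 52 mm from the hinge axis: the middle of where a thing hangs
- used_mount: black steel hinge plate, 34 mm wide, on the rail's customer-side face; carries the used hook, and forces on the hook count as on this. Origin: on the hinge axis, level with the top face of the hook's arm (184 mm above the table), 12 mm out from the rail's face. +x points out of the rail, away from the robot, y along the rail, z up
- used_hook (a joint): flat steel hook arm (12 mm wide, 8 mm thick) hinged about the used mount's z. 0 = folded flat along the rail (arm along the mount's -y), 1.571 = fully out at its stop (along +x); it points along (sin q, -cos q) of the mount. Friction hinge: stays where left, takes about 1.6 N at the lip to turn; hard stops at both ends. At the start it is fully out and carries the board.
- used_lip (a point): middle of the upright round lip (10 mm diameter, 24 mm high) at the end of the used hook's arm, 95 mm from the hinge axis, 12 mm above the arm's top face. The lip's top is 208 mm above the table, 23 mm above the rail's top edge, so a fingertip can push it from either side, over the rail too
- used_seat (a point): point on the top face of the used hook's arm, 52 mm from the hinge axis: the middle of where a thing hangs
- board_grip (a point): place to grasp the wooden pattern board from above: mid-width on the 66 mm high solid bridge at its top, 20 mm below its top edge. Board 12 mm thick (x), 100 wide (y), 192 high. Below the bridge a slot 44 mm wide, 56 high takes the hook's arm; the board hangs square to the arm, bridge underside on the arm's top. Lifted 34 mm it clears the lip by 10 mm, the arm's underside by 14 mm
- board_eye (a point): middle of the slot's upper edge (bridge underside) of that board, 46 mm below board_grip; axes as the board's: x through its thickness, y across its width, z up
- tin: small round aluminium tin, 60 mm across, 36 mm high, standing in front of the rail; origin under its centre; to be left alone
- bell: small brass bell, 48 mm across, 48 mm high, in front of the rail; origin under its centre; to be left alone
- mug: terracotta mug, 72 mm across, 80 mm high, on the robot's side of the rail; origin under its centre; to be left alone
- stump: round of pale wood, 110 mm across, 70 mm high; origin under its centre; to be left alone
- hammer: hammer lying down, 260 mm long; to be left alone
- awl: awl with dark wooden handle lying down, 160 mm long; to be left alone
- dye: amber dye jar, 60 mm across, 120 mm high; origin under its centre; to be left alone
- board: the same pattern board as a whole, about 220 g; origin and axes as board_eye
Things that resemble listed ones, but are neither listed nor needed, are in the scene too. Leave any green, pink or purple look-alike of the board alone.

How it is judged (in metres and radians):
On the way, in this order (a step that is already met when the one before it is completed fails the run):
1. the empty hook is fully out (within 0.05 rad of its stop) and pressed there by the fingers with 9 to 16 N (value of joint free_hook above 1.52 rad and contact force between the fingers and free_mount above 9 N), for 0.25 s.
2. the board hangs on that hook, let go, the fingers clear of it (distance between board_eye and free_seat below 0.032 m and contact force between board and free_mount above 0.5 N and angle between board_eye's own z axis and vertical below 0.2 rad and contact force between the fingers and board below 0.1 N), for 0.3 s.
3. the emptied hook is flat (within 0.05 rad) and pressed home by the fingers with 9 to 16 N (value of joint used_hook below 0.05 rad and contact force between the fingers and used_mount above 9 N), for 0.25 s.
At the end, for the whole second after the job is handed in: The board hangs at rest on the hook that was folded at the start (its slot's upper edge within 32 mm of the seat point, leaning less than 0.2 rad); that hook is out (over 1.45 rad) and the other one is folded flat (under 0.08 rad) (distance between board_eye and free_seat below 0.032 m and contact force between board and free_mount above 0.5 N and angle between board_eye's own z axis and vertical below 0.2 rad and value of joint free_hook above 1.45 rad and value of joint used_hook below 0.08 rad and linear speed of board below 0.05 m/s); the robot touches nothing.
It fails at once if a hook or its mount is pushed or squeezed by the robot with more than 16 N (contact force between any of the fingers, the arm and free_mount above 16 N or contact force between any of the fingers, the arm and used_mount above 16 N).
It fails at once if the board is forced against a hook with more than 25 N (contact force between board and free_mount above 25 N or contact force between board and used_mount above 25 N).
It fails at once if a bystander is shifted by more than 30 mm (distance of any of tin, bell, mug, stump, hammer, awl, dye from where it was at the start of the episode above 0.03 m).
It also fails if it takes over 72 s, if anything falls off the work surface, if the arm or the gripper's body presses on something with over 40 N, if the wrist force passes 120 N, or if a joint passes its speed limit or range.

### The arm

A 6-joint arm with a two-finger parallel gripper is mounted at the origin on the work surface. World frame = base frame: x ahead of the robot, y to its left, z up, the work surface at z = 0. Lengths are in mm, angles in degrees, forces in N, time in s.
With the tool pointing down it reaches from about 300 to 850 mm from the base axis. Payload 4.2 kg.
Tool frame: the origin (TCP) lies at the very end of the fingers, on their centre line; the grasp point (between the pads) lies 19 mm behind it; z points along the fingers, y is the line along which they close (so a half turn about z gives the same grasp; the last joint's range is limited). The gripper opens to 91 mm and grips with 3 to 60 N. Pads are 32 mm wide; open, the fingers measure 118 mm over their backs; the gripper's body (76 mm by 178 mm) begins 60 mm behind the grasp point.
Start: joints at [-73.109, 18.312, 89.639, -0, 72.044, -1.146], TCP at [178.038, -546.759, 213.976] pointing down, gripper open.
Joint ranges: [-177.97, 177.97], [-48.28, 115.42], [12.27, 149.76], [-77.06, 257.06], [2.81, 150.46], [-146.56, 146.56]. Speed limits (degrees/s): [147.25, 147.25, 180, 180, 180, 180].

### API

Orientations are given as [roll, pitch, yaw] about the fixed x, y, z axes, in that order (R = Rz(yaw) Ry(pitch) Rx(roll)).
In Python, from workcell import env, eyes gives the robot as it stands.
- The arm moves only by the tool send_rows, never from a script. Its argument "targets" is text: rows parted by semicolons, each of 7 numbers parted by spaces: the shift along the tool's x, y, z in m, then the turn, a rotation vector about the tool's x, y, z in degrees, then the opening in per cent of the stroke, from 0 (shut) to 100 (fully open). A call has 1 to 12 rows; each row is the pose to reach, as a shift and turn from the pose commanded when the call began, along the tool's axes at that moment; what a row does not reach only later rows make up. A row lasts 1/12 s, in which the tool goes at most 41.7 mm and 7.16 degrees, less where a joint would pass 70% of its speed; a pose out of reach is approached as far as the arm can. A call with a gripper value outside its range is refused whole. The fingers move at their own pace and stop on an object; "grip_force" is the grip in N (left out, the last holds). Time passes only in rows, so rows that repeat a pose let the fingers close. It gives the time, the measured TCP pose, the force, the opening and the grip force at its end, in the units of the state.
- env.state(): the state, without advancing time (a new reading comes with each control period).
- eyes.grab_frame(name): name is "scene" or "top"; returns a dict with "image" (400x640x3 uint8, blue, green, red), "fovy" (degrees; the focal length in pixels is half the picture's height over the tangent of half this angle, whatever the lens; pixels are square), "cx", "cy" (the principal point, pixels), "eye" and "attitude" of the camera in the world. Camera axes: x right, y up, looking along -z (the intrinsics and any distortion apply to the point x, -y, -z); pixel columns grow to the right and rows downward; lengths in mm; the calibration is good to about 2 mm. A picture is of the moment at which its call begins. There is no depth.
- env.job_done(): hands the job in; it is judged then, once.
The state is a dict: "time_s": time; "qpos": joint angles; "qvel": joint speeds; "effort": joint torques, N m; "ee_pos": TCP position; "ee_rot": TCP orientation; "force": force on the tool from outside, world axes, zero at the start; "torque": the same for the moment, N m; "gripper_width": finger opening in mm; "gripper_force": force on a finger pad.
Only numpy, scipy, OpenCV 4.12 (cv2) and the standard library are available. Lean on these libraries where they do the work, as an engineer would, in place of code of your own. Each camera call takes 0.05 s, during which the arm holds its last target. There are 200 camera calls.

## Working session

There is one attempt and no reset: what is moved stays moved. The work goes in short steps, Python scripts to look and compute and a tool call to move; the robot and the scene stay as the last step left them, time stands still between calls to the robot, and variables do not carry over. Pictures are saved under pics/ and viewed, at most 10 in all, crops included, and the job is handed in when it is done.

Besides the shell and the picture viewer there is one more tool, called after ">>>" as name(argument=value, ...) on one line, values as JSON. send_rows: Moves the arm, as the interface text tells. Its arguments: {"type":"object","properties":{"targets":{"type":"string"},"grip_force":{"type":"number"}},"required":["targets"]}

```bash
ls; mkdir -p pics; cat > h.py <<'E'
import numpy as np, cv2
from workcell import env, eyes
def grab(n):
    f=eyes.grab_frame(n); return f
E
python3 - <<'E'
from h import *
for n in ("scene","top"):
    f=grab(n); cv2.imwrite(f"pics/{n}0.png",f["image"]); print({k:v for k,v in f.items() if k!="image"})
print(env.state())
E
```

```text
pics
{'fovy': 48.87144031372463, 'cx': 320.6517953176151, 'cy': 206.05829286336936, 'eye': array([1306.41099864, -396.62229261,  925.04437053]), 'attitude': array([46.82141699,  0.65748663, 60.55810089])}
{'fovy': 42.193295410994985, 'cx': 318.57565328610616, 'cy': 197.1948286689978, 'eye': array([ 316.02284086,   29.7972342 , 1762.22253567]), 'attitude': array([  8.43848652,  -0.97215311, -89.24049846])}
{'time_s': 0.1, 'qpos': array([-7.31095224e+01,  1.83473505e+01,  8.96996172e+01,  6.60725599e-04,
        7.20433024e+01, -1.14562640e+00]), 'qvel': array([-0.00516485, -0.14271213, -0.14729978, -0.00233674,  0.03994161,
       -0.01464968]), 'effort': array([-1.20034103e-03, -4.13333273e+01, -2.32511044e+01,  7.28259422e-02,
        4.22467373e-02, -5.65267931e-05]), 'ee_pos': array([ 177.9053403 , -546.31178409,  213.20927891]), 'ee_rot': array([-1.79909761e+02, -2.43291918e-03,  1.80358978e+01]), 'force': array([-0.67796361, -0.70526136,  0.12438079]), 'torque': array([-0.00466283, -0.01901478, -0.00046771]), 'gripper_force': 0.0, 'gripper_width': 90.97961179533732}
```

View pics/scene0.png

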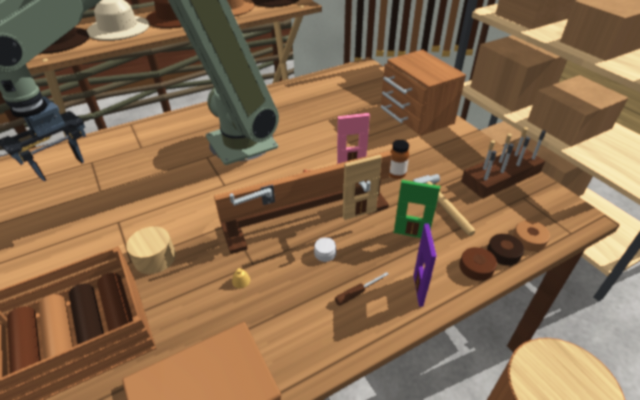

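View pics/top0.png

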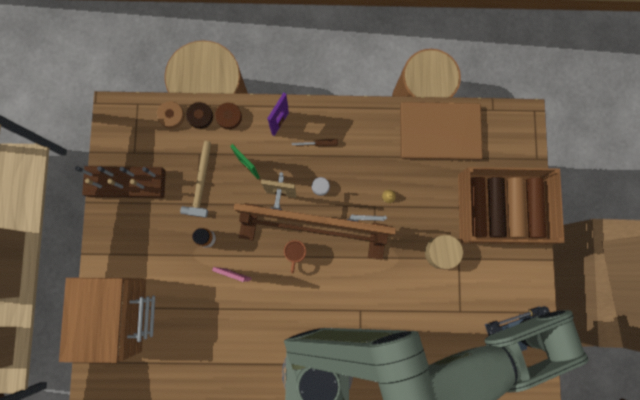

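The scene view shows the rail from (218,200) to (385,160). The tan board hangs on the used hook near (362,188), and the folded empty hook is near (250,197). Look-alikes are pink (352,137), green (417,207) and purple (425,265). The tan one at (362,188) is the only one hanging on the rail. In the top view the rail runs from (237,207) to (393,232), the used hook and board are at (279,187), and the free hook is at (368,217). I'll enlarge both views to confirm.

```bash
cat >> h.py <<'E'
from scipy.spatial.transform import Rotation as R
def cam(f):
    h=f["image"].shape[0]; F=h/2/np.tan(np.radians(f["fovy"]/2))
    return F,f["cx"],f["cy"],np.array(f["eye"]),R.from_euler("xyz",f["attitude"],degrees=True).as_matrix()
def proj(f,p):
    F,cx,cy,e,A=cam(f); q=(np.atleast_2d(p)-e)@A
    return np.c_[cx+F*q[:,0]/-q[:,2], cy-F*q[:,1]/-q[:,2]]
def ray(f,uv):
    F,cx,cy,e,A=cam(f); uv=np.atleast_2d(uv).astype(float)
    d=np.c_[(uv[:,0]-cx)/F,-(uv[:,1]-cy)/F,-np.ones(len(uv))]@A.T
    return e,d
def onz(f,uv,z):
    e,d=ray(f,uv); return e+d*((z-e[2])/d[:,2])[:,None]
E
python3 - <<'E'
from h import *
t=grab("top"); s=grab("scene")
print("base",proj(t,[0,0,0]),proj(s,[0,0,0])); p=env.state()["ee_pos"]; print("tcp",proj(t,p),proj(s,p))
print("rail ends", onz(t,[[237,207],[393,232]],185).round(), onz(s,[[218,200],[385,160]],185).round())
cv2.imwrite("pics/tc.png",cv2.resize(t["image"][165:265,225:405],None,fx=4.4,fy=4.4,interpolation=cv2.INTER_CUBIC))
cv2.imwrite("pics/sc.png",cv2.resize(s["image"][140:270,205:400],None,fx=4,fy=4,interpolation=cv2.INTER_CUBIC))
E
```

```text
base [[317.26299025 371.81695352]] [[242.28540311 141.72202157]]
tcp [[505.47807873 324.33280403]] [[ 62.70153801 168.93311836]]
rail ends [[ 516.  255.  185.]
 [ 447. -223.  185.]] [[ 467. -228.  185.]
 [ 543.  228.  185.]]
```

View pics/tc.png

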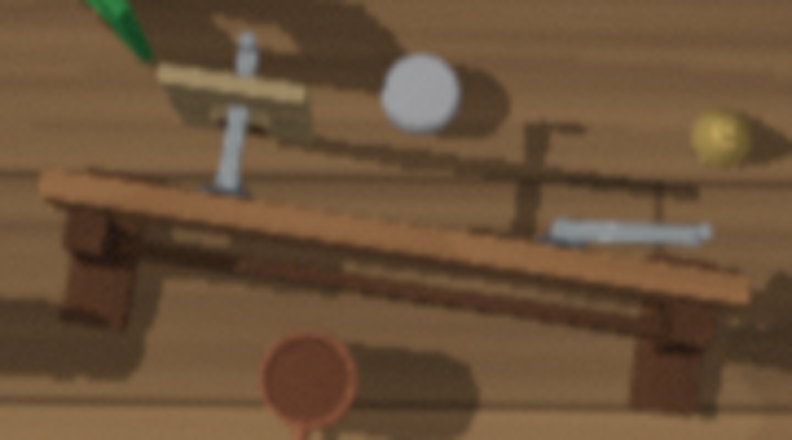

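View pics/sc.png

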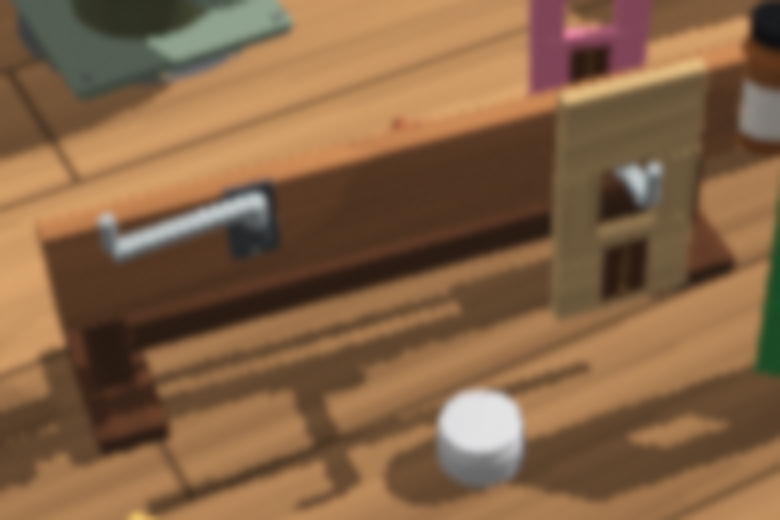

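The crops confirm it: the tan board at top crop (232,85) is threaded by the used hook (hinge (230,188), lip (247,40)). The free hook runs from hinge (555,232) to lip (706,230), slightly open. The green and pink boards stand apart. Next I'll triangulate these points.

```bash
cat >> h.py <<'E'
def tri(t,a,s,b):
    (e1,d1),(e2,d2)=ray(t,a),ray(s,b); d1,d2=d1[0]/np.linalg.norm(d1),d2[0]/np.linalg.norm(d2)
    k=np.linalg.lstsq(np.c_[d1,-d2],e2-e1,rcond=None)[0]; p,q=e1+k[0]*d1,e2+k[1]*d2
    return (p+q)/2,np.linalg.norm(p-q)
E
python3 - <<'E'
from h import *
t=grab("top"); s=grab("scene")
pts=dict(railR=((748,275),(40,238)),freelip=((706,228),(107,215)),tin=((421,92),(481,422)),usedlip=((247,35),(655,165)),bR=((305,100),(557,100)),bL=((158,75),(704,65)))
for k,(a,b) in pts.items():
    A=(225-.39+a[0]/4.4,165-.39+a[1]/4.4);B=(205-.37+b[0]/4,140-.37+b[1]/4)
    p,r=tri(t,A,s,B); print(k,p.round(1),round(r,1))
T=lambda u,v:(225-.39+u/4.4,165-.39+v/4.4)
S=lambda u,v:(205-.37+u/4,140-.37+v/4)
print("rail top corners cust (top cam)",onz(t,[T(45,170),T(748,275)],185).round(1).tolist())
print("rail robot side",onz(t,[T(42,201),T(745,304)],185).round(1).tolist())
print("used hinge,lip",onz(t,[T(230,188)],184).round(1),onz(t,[T(247,35)],208).round(1), onz(s,[S(655,165)],208).round(1))
print("free hinge,lip",onz(t,[T(553,233)],184).round(1),onz(t,[T(706,228)],208).round(1), onz(s,[S(107,215)],208).round(1), onz(s,[S(262,195)],184).round(1))
print("board top",onz(t,[T(158,70),T(305,93)],250).round(1).tolist())
E
```

```text
railR [ 460.7 -230.8  184.6] 6.6
freelip [ 490.7 -195.8  211.1] 2.3
tin [612.8  -2.5  31.2] 2.2
usedlip [619.7 121.4 210.9] 2.9
bR [569.1  79.2 245.1] 3.0
bL [584.9 179.2 244.8] 1.6
rail top corners cust (top cam) [[527.6, 262.3, 185.0], [461.6, -227.6, 185.0]]
rail robot side [[505.8, 263.6, 185.0], [441.4, -225.3, 185.0]]
used hinge,lip [[517.1 133.5 184. ]] [[621.1 122.8 208. ]] [[616.4 122.1 208. ]]
free hinge,lip [[489.  -91.9 184. ]] [[ 491.4 -195.2  208. ]] [[ 486.6 -196.   208. ]] [[491.1 -95.7 184. ]]
board top [[587.9, 179.5, 250.0], [573.8, 80.4, 250.0]]
```

```bash
cat >> h.py <<'E'
A0=np.radians(-7.7); X=np.array([np.cos(A0),np.sin(A0)]); Y=np.array([-X[1],X[0]])
FH=np.array([490.5,-100.6]); UH=np.array([524.8,134.7])
def rel(c,p):   # c,p=(x,y,z,yaw); tool pointing down -> row shift in m, turn about tool z
    d=np.subtract(p,c).astype(float); a=np.radians(c[3])
    return [round(v,4) for v in ((d[0]*np.cos(a)+d[1]*np.sin(a))/1e3,(d[0]*np.sin(a)-d[1]*np.cos(a))/1e3,-d[2]/1e3)]+[0,0,round(-d[3],2)]
def push(h,q,gap,z,sgn): # TCP pose with tool x face 21 mm from lip axis, sgn +1 opens, -1 folds
    r=np.radians(q); dirn=np.sin(r)*X-np.cos(r)*Y; m=np.cos(r)*X+np.sin(r)*Y
    p=h+95*dirn-sgn*(21+gap)*m; return [p[0],p[1],z,-7.7+q]
E
python3 - <<'E'
from h import *
c=(178.04,-546.76,213.98,18.04)
p=push(FH,7.7,14,225,1); print(p,rel(c,p))
E
```

```text
[np.float64(455.5), np.float64(-195.6), 225, 0.0] [np.float64(0.3726), np.float64(-0.248), np.float64(-0.011), 0, 0, np.float64(18.04)]
```

>>> send_rows(targets="0.033 -0.022 -0.011 0 0 1.5 0;0.066 -0.044 -0.011 0 0 3 0;0.099 -0.066 -0.011 0 0 4.5 0;0.132 -0.088 -0.011 0 0 6 0;0.165 -0.11 -0.011 0 0 7.5 0;0.198 -0.132 -0.011 0 0 9 0;0.231 -0.154 -0.011 0 0 10.5 0;0.264 -0.176 -0.011 0 0 12 0;0.297 -0.198 -0.011 0 0 13.5 0;0.33 -0.22 -0.011 0 0 15 0;0.3535 -0.2355 -0.011 0 0 16.5 0;0.3726 -0.248 -0.011 0 0 18.04 0")

```text
time_s: 1.3
ee_pos: [456.8, -193.3, 225.0]
ee_rot: [-180.0, -0.0, 0.0]
force: [0.3, 0.7, 0.6]
gripper_width: 14.0
gripper_force: 0.0
```

>>> send_rows(targets="0 0 0.016 0 0 0 0;0 0 0.032 0 0 0 0;0 0 0.032 0 0 0 0;0 0 0.032 0 0 0 0")

```text
time_s: 1.63
ee_pos: [455.1, -195.3, 192.5]
ee_rot: [-180.0, 0.1, 0.0]
force: [-0.2, 0.5, 0.7]
gripper_width: 0.6
gripper_force: 0.0
```

```bash
python3 - <<'E'
from h import *
st=env.state(); print(st["time_s"],st["ee_pos"],st["ee_rot"],st["force"],st["gripper_width"])
t=grab("top"); s=grab("scene")
a=cv2.resize(t["image"][165:265,300:410],None,fx=5,fy=5,interpolation=cv2.INTER_CUBIC)
b=cv2.resize(s["image"][100:260,190:300],None,fx=3.125,fy=3.125,interpolation=cv2.INTER_CUBIC)[:500]
im=np.zeros((500,550+b.shape[1]-100,3),np.uint8); im[:,:550]=a; im[:,550:]=b[:, :im.shape[1]-550]; print(im.shape)
cv2.imwrite("pics/p1.png",im)
E
```

```text
1.6333 [ 455.10163718 -195.30249631  192.52960506] [-1.79961328e+02  9.42979778e-02  4.37622336e-03] [-0.18976963  0.45741226  0.68614188] 0.6457647951193421
(500, 794, 3)
```

View pics/p1.png

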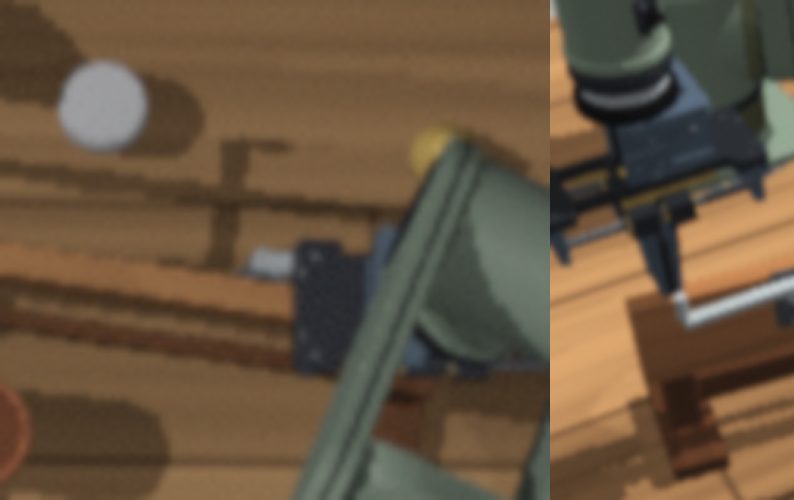

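The picture shows the closed fingers standing on the robot side of the free lip (lip at about (683,300) in the right crop), well aligned. Now the contact and the arc rows.

```bash
cat >> h.py <<'E'
def rows(c,ps,g=0): print("; ".join(" ".join(f"{v:g}" for v in rel(c,p))+f" {g}" for p in ps),"\n")
E
python3 - <<'E'
from h import *
c=(455.5,-195.6,193,0)
rows(c,[push(FH,7.7,g,193,1) for g in (11,8,6,4,2,0)]+[push(FH,q,0,193,1) for q in (10,13,16,19,22,25)])
c=push(FH,25,0,193,1); rows(c,[push(FH,q,0,193,1) for q in np.linspace(29,70,12)])
c=push(FH,70,0,193,1); rows(c,[push(FH,q,0,193,1) for q in (73,76,78.5,80.5,82,83,84,85)])
E
```

```text
0.003 0 -0 0 0 -0 0; 0.006 0 -0 0 0 -0 0; 0.008 0 -0 0 0 -0 0; 0.01 0 -0 0 0 -0 0; 0.012 0 -0 0 0 -0 0; 0.014 0 -0 0 0 -0 0; 0.0178 0.0008 -0 0 0 -2.3 0; 0.0229 0.0015 -0 0 0 -5.3 0; 0.0279 0.002 -0 0 0 -8.3 0; 0.033 0.0023 -0 0 0 -11.3 0; 0.0381 0.0022 -0 0 0 -14.3 0; 0.0432 0.0019 -0 0 0 -17.3 0 

0.0067 0.0012 -0 0 0 -4 0; 0.013 0.002 -0 0 0 -7.73 0; 0.0193 0.0023 -0 0 0 -11.45 0; 0.0256 0.0022 -0 0 0 -15.18 0; 0.0319 0.0017 -0 0 0 -18.91 0; 0.0382 0.0008 -0 0 0 -22.64 0; 0.0444 -0.0006 -0 0 0 -26.36 0; 0.0505 -0.0023 -0 0 0 -30.09 0; 0.0564 -0.0044 -0 0 0 -33.82 0; 0.0622 -0.0069 -0 0 0 -37.55 0; 0.0679 -0.0097 -0 0 0 -41.27 0; 0.0733 -0.013 -0 0 0 -45 0 

0.005 0.001 -0 0 0 -3 0; 0.01 0.0017 -0 0 0 -6 0; 0.0143 0.0021 -0 0 0 -8.5 0; 0.0177 0.0022 -0 0 0 -10.5 0; 0.0202 0.0023 -0 0 0 -12 0; 0.0219 0.0023 -0 0 0 -13 0; 0.0236 0.0023 -0 0 0 -14 0; 0.0253 0.0022 -0 0 0 -15 0
```

>>> send_rows(targets="0.003 0 0 0 0 0 0; 0.006 0 0 0 0 0 0; 0.008 0 0 0 0 0 0; 0.01 0 0 0 0 0 0; 0.012 0 0 0 0 0 0; 0.014 0 0 0 0 0 0; 0.0178 0.0008 0 0 0 -2.3 0; 0.0229 0.0015 0 0 0 -5.3 0; 0.0279 0.002 0 0 0 -8.3 0; 0.033 0.0023 0 0 0 -11.3 0; 0.0381 0.0022 0 0 0 -14.3 0; 0.0432 0.0019 0 0 0 -17.3 0")

```text
time_s: 2.73
ee_pos: [498.6, -198.3, 192.9]
ee_rot: [179.9, 0.1, 17.5]
force: [-1.0, -3.1, 0.5]
gripper_width: 0.4
gripper_force: 1.2
```

>>> send_rows(targets="0.0067 0.0012 0 0 0 -4 0; 0.013 0.002 0 0 0 -7.73 0; 0.0193 0.0023 0 0 0 -11.45 0; 0.0256 0.0022 0 0 0 -15.18 0; 0.0319 0.0017 0 0 0 -18.91 0; 0.0382 0.0008 0 0 0 -22.64 0; 0.0444 -0.0006 0 0 0 -26.36 0; 0.0505 -0.0023 0 0 0 -30.09 0; 0.0564 -0.0044 0 0 0 -33.82 0; 0.0622 -0.0069 0 0 0 -37.55 0; 0.0679 -0.0097 0 0 0 -41.27 0; 0.0733 -0.013 0 0 0 -45 0")

```text
time_s: 3.73
ee_pos: [566.7, -164.8, 193.2]
ee_rot: [179.7, 0.1, 62.5]
force: [3.4, -5.1, -1.1]
gripper_width: 0.3
gripper_force: 2.1
```

```bash
python3 - <<'E'
from h import *
for i in range(2):
    t=grab("top"); s=grab("scene"); st=env.state(); print(st["time_s"],st["ee_pos"].round(1),st["force"].round(2))
print(push(FH,70,0,193,1))
a=cv2.resize(t["image"][150:260,290:390],None,fx=4.5,fy=4.5,interpolation=cv2.INTER_CUBIC)
b=cv2.resize(s["image"][120:260,220:310],None,fx=3.54,fy=3.54,interpolation=cv2.INTER_CUBIC)[:495]
cv2.imwrite("pics/p2.png",np.hstack([a,b]))
E
```

```text
3.8333 [ 566.3 -163.5  193. ] [ 1.51 -1.37 -0.3 ]
3.9333 [ 564.8 -163.4  192.9] [-0.44 -1.61  0.43]
[np.float64(564.8507114864524), np.float64(-163.35326048468158), 193, 62.3]
```

View pics/p2.png

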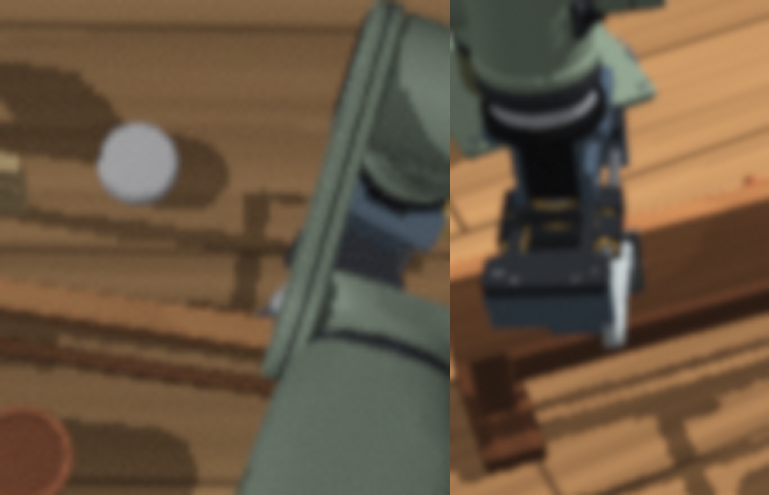

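The scene crop shows the hook arm out beside the fingers (lip at about (615,335) in the crop), at roughly 70°. I'll continue slowly to 82°.

>>> send_rows(targets="0.0025 0.0005 0 0 0 -1.5 0;0.005 0.001 0 0 0 -3 0;0.0075 0.0014 0 0 0 -4.5 0; 0.01 0.0017 0 0 0 -6 0;0.0125 0.002 0 0 0 -7.5 0; 0.0143 0.0021 0 0 0 -8.5 0;0.016 0.0022 0 0 0 -9.5 0; 0.0177 0.0022 0 0 0 -10.5 0;0.019 0.0022 0 0 0 -11.2 0; 0.0202 0.0023 0 0 0 -12 0;0.0202 0.0023 0 0 0 -12 0;0.0202 0.0023 0 0 0 -12 0")

```text
time_s: 4.93
ee_pos: [576.2, -146.1, 192.9]
ee_rot: [-180.0, -0.0, 74.3]
force: [0.4, -0.1, 0.2]
gripper_width: 0.9
gripper_force: 0.3
```

```bash
python3 - <<'E'
from h import *
c=push(FH,82,0,193,1); rows(c,[push(FH,q,0,193,1) for q in (83,84,85,86,87,88,89,90)])
E
```

```text
0.0017 0.0004 -0 0 0 -1 0; 0.0033 0.0007 -0 0 0 -2 0; 0.005 0.001 -0 0 0 -3 0; 0.0067 0.0012 -0 0 0 -4 0; 0.0084 0.0015 -0 0 0 -5 0; 0.01 0.0017 -0 0 0 -6 0; 0.0117 0.0019 -0 0 0 -7 0; 0.0134 0.002 -0 0 0 -8 0
```

>>> send_rows(targets="0.0008 0.0002 0 0 0 -0.5 0;0.0017 0.0004 0 0 0 -1 0;0.0025 0.0005 0 0 0 -1.5 0; 0.0033 0.0007 0 0 0 -2 0;0.0042 0.0008 0 0 0 -2.5 0; 0.005 0.001 0 0 0 -3 0;0.0058 0.0011 0 0 0 -3.5 0; 0.0067 0.0012 0 0 0 -4 0;0.0067 0.0012 0 0 0 -4 0")

```text
time_s: 5.68
ee_pos: [579.3, -140.1, 193.0]
ee_rot: [180.0, -0.0, 78.3]
force: [-0.2, -0.6, 0.0]
gripper_width: 0.4
gripper_force: 0.5
```

>>> send_rows(targets="0.0008 0.0001 0 0 0 -0.5 0;0.0017 0.0002 0 0 0 -1 0;0.0025 0.0003 0 0 0 -1.5 0; 0.0033 0.0004 0 0 0 -2 0;0.0041 0.0005 0 0 0 -2.5 0; 0.005 0.0006 0 0 0 -3 0;0.0058 0.0007 0 0 0 -3.5 0; 0.0067 0.0008 0 0 0 -4 0;0.0067 0.0008 0 0 0 -4 0;0.0067 0.0008 0 0 0 -4 0")

```text
time_s: 6.52
ee_pos: [581.5, -135.4, 193.0]
ee_rot: [180.0, 0.2, 82.3]
force: [0.4, -5.6, 0.2]
gripper_width: 0.1
gripper_force: 2.9
```

>>> send_rows(targets="0.0003 0 0 0 0 0 0;0.0006 0 0 0 0 0 0;0.0006 0 0 0 0 0 0;0.0006 0 0 0 0 0 0")

```text
time_s: 6.85
ee_pos: [581.5, -135.4, 193.1]
ee_rot: [180.0, 0.2, 82.3]
force: [-0.1, -7.6, -0.8]
gripper_width: 0.6
gripper_force: 3.6
```

>>> send_rows(targets="0.0004 0 0 0 0 0 0;0.0009 0 0 0 0 0 0;0.0009 0 0 0 0 0 0;0.0009 0 0 0 0 0 0")

```text
time_s: 7.18
ee_pos: [581.6, -135.3, 193.1]
ee_rot: [179.9, 0.3, 82.3]
force: [0.2, -9.8, -1.7]
gripper_width: 0.4
gripper_force: 4.6
```

>>> send_rows(targets="0.0004 0 0 0 0 0 0;0.0008 0 0 0 0 0 0;0.0008 0 0 0 0 0 0;0.0008 0 0 0 0 0 0")

```text
time_s: 7.52
ee_pos: [581.6, -135.2, 193.1]
ee_rot: [179.9, 0.4, 82.3]
force: [0.1, -10.8, -0.6]
gripper_width: 0.5
gripper_force: 5.5
```

```bash
python3 - <<'E'
from h import *
f=[]
for i in range(5):
    grab("top"); f.append(env.state()["force"])
print(np.mean(f,0),np.std(f,0))
E
```

```text
[  0.04466043 -10.75020971  -0.5444634 ] [0.26514114 0.41095822 0.62218433]
```

>>> send_rows(targets="0.0003 0 0 0 0 0 0;0.0006 0 0 0 0 0 0;0.0006 0 0 0 0 0 0;0.0006 0 0 0 0 0 0;0.0006 0 0 0 0 0 0;0.0006 0 0 0 0 0 0;0.0006 0 0 0 0 0 0;0.0006 0 0 0 0 0 0")

```text
time_s: 8.43
ee_pos: [581.6, -135.2, 193.1]
ee_rot: [179.9, 0.5, 82.3]
force: [-0.1, -10.6, -1.7]
gripper_width: 0.5
gripper_force: 6.1
```

>>> send_rows(targets="0.0003 0 0 0 0 0 0;0.0006 0 0 0 0 0 0;0.0006 0 0 0 0 0 0;0.0006 0 0 0 0 0 0;0.0006 0 0 0 0 0 0;0.0006 0 0 0 0 0 0")

```text
time_s: 8.93
ee_pos: [581.6, -135.1, 193.2]
ee_rot: [179.9, 0.5, 82.3]
force: [-0.4, -12.8, 0.8]
gripper_width: 0.6
gripper_force: 6.8
```

>>> send_rows(targets="-0.004 0 0 0 0 0 0;-0.012 0 0 0 0 0 0;-0.024 0 -0.02 0 0 0 0;-0.024 0 -0.045 0 0 0 0;-0.024 0 -0.085 0 0 0 20;-0.024 0 -0.095 0 0 0 44;-0.024 0 -0.095 0 0 0 44")

```text
time_s: 9.52
ee_pos: [580.2, -154.2, 292.0]
ee_rot: [179.6, -0.0, 82.3]
force: [1.1, -0.6, -0.3]
gripper_width: 17.9
gripper_force: 0.0
```

```bash
python3 - <<'E'
from h import *
st=env.state(); print(st["ee_pos"].round(1),st["gripper_width"]); p=push(FH,90,0,193,1); print(p)
t=grab("top"); s=grab("scene")
hs=cv2.cvtColor(t["image"],cv2.COLOR_BGR2HSV)[170:200,255:300]
for y in range(6,24,1): print(y+170," ".join(f"{h}/{S}/{v}" for h,S,v in hs[y,4:44:4]))
cv2.imwrite("pics/p3.png",np.hstack([cv2.resize(t["image"][160:235,250:325],None,fx=5.3,fy=5.3,interpolation=cv2.INTER_CUBIC),cv2.resize(s["image"][145:245,280:380],(397,397),interpolation=cv2.INTER_CUBIC)]))
E
```

```text
[ 580.2 -154.2  292. ] 17.943803706741374
[np.float64(581.8296940791254), np.float64(-134.1393348087493), 193, 82.3]
176 41/101/63 15/128/80 15/124/80 15/126/79 15/123/81 15/19/109 15/38/94 16/121/105 15/118/110 15/124/80
177 46/114/65 15/124/80 16/126/79 15/121/80 15/128/80 23/9/120 15/21/96 15/126/85 14/123/87 16/124/78
178 33/105/63 16/115/84 16/129/77 15/121/78 15/124/78 0/2/129 13/18/98 15/121/74 15/119/75 15/126/75
179 20/121/80 18/112/109 17/116/88 15/116/81 15/117/76 105/4/134 13/25/93 15/126/73 15/126/73 15/129/71
180 16/125/102 19/96/141 18/101/121 18/114/98 16/111/85 90/6/130 16/42/90 15/124/76 15/133/71 15/126/75
181 16/124/115 18/93/156 19/95/151 18/100/130 19/104/118 25/12/127 16/67/91 15/123/77 15/129/77 15/123/77
182 16/121/118 19/95/158 19/96/157 19/94/152 19/96/148 18/58/136 18/90/113 17/116/88 15/118/82 15/123/79
183 16/120/117 19/97/144 19/96/148 19/93/156 19/93/157 19/85/153 19/95/140 19/102/118 17/109/98 15/120/83
184 15/121/116 19/103/106 18/101/124 19/98/140 19/94/155 19/95/156 19/94/154 19/96/149 18/100/130 15/122/96
185 16/119/120 18/103/94 19/101/96 18/98/1
[... 612 characters left out ...]
15/119/126 19/105/90 18/104/88 18/99/100 100/11/143 18/98/107 19/103/89 18/103/89 17/111/101
192 16/121/122 16/121/122 17/106/94 17/102/90 18/95/78 95/11/138 18/105/102 19/100/87 18/99/85 18/108/97
193 15/117/118 15/122/119 17/114/105 17/109/94 15/82/75 100/11/136 17/114/83 19/101/86 19/104/83 17/107/95Traceback (most recent call last):
  File "<stdin>", line 6, in <module>
    return _nx.concatenate(arrs, 1, dtype=dtype, casting=casting)
           ~~~~~~~~~~~~~~~^^^^^^^^^^^^^^^^^^^^^^^^^^^^^^^^^^^^^^^
ValueError: all the input array dimensions except for the concatenation axis must match exactly, but along dimension 0, the array at index 0 has size 398 and the array at index 1 has size 397
```

```bash
python3 - <<'E'
from h import *
t=grab("top"); s=grab("scene")
hs=cv2.cvtColor(t["image"],cv2.COLOR_BGR2HSV)
m=cv2.inRange(hs,(17,80,128),(21,108,255)); w=np.zeros_like(m); w[172:195,256:302]=m[172:195,256:302]
pts=np.argwhere(w)[:,::-1].astype(np.float32); r=cv2.minAreaRect(pts); print(len(pts),r)
print(onz(t,cv2.boxPoints(r),250).round(1).tolist(),"centre",onz(t,[r[0]],250).round(1), "mean", onz(t,[pts.mean(0)],250).round(1))
# steel, scene+top
for n,f,(y0,y1,x0,x1) in(("top",t,(150,235,330,400)),("top used",t,(170,215,260,300)),):
    h=cv2.cvtColor(f["image"],cv2.COLOR_BGR2HSV)[y0:y1,x0:x1]; mm=((h[...,1]<45)&(h[...,2]>95)).astype(np.uint8)
    k,l,st,ce=cv2.connectedComponentsWithStats(mm)
    print(n,[(st[i].tolist(),(ce[i]+[x0,y0]).round(1).tolist()) for i in range(1,k) if st[i][4]>8])
b=s["image"]
cv2.imwrite("pics/p3.png",np.hstack([cv2.resize(t["image"][150:240,310:400],(400,400),interpolation=cv2.INTER_CUBIC),cv2.resize(b[145:245,200:300],(400,400),interpolation=cv2.INTER_CUBIC)]))
E
```

```text
120 ((276.9853515625, 183.59780883789062), (32.68434524536133, 3.560170888900757), 8.530765533447266)
[[580.6, 179.2, 250.0], [591.2, 177.9, 250.0], [578.2, 82.1, 250.0], [567.6, 83.4, 250.0]] centre [[579.4 130.6 250. ]] mean [[579.5 131.3 250. ]]
top [([18, 0, 36, 85, 794], [362.3, 200.7]), ([49, 0, 21, 24, 412], [390.3, 159.8]), ([30, 57, 40, 28, 459], [380.2, 218.4])]
top used [([18, 2, 6, 11, 43], [280.5, 177.4]), ([14, 19, 8, 19, 90], [277.4, 198.2])]
```

View pics/p3.png

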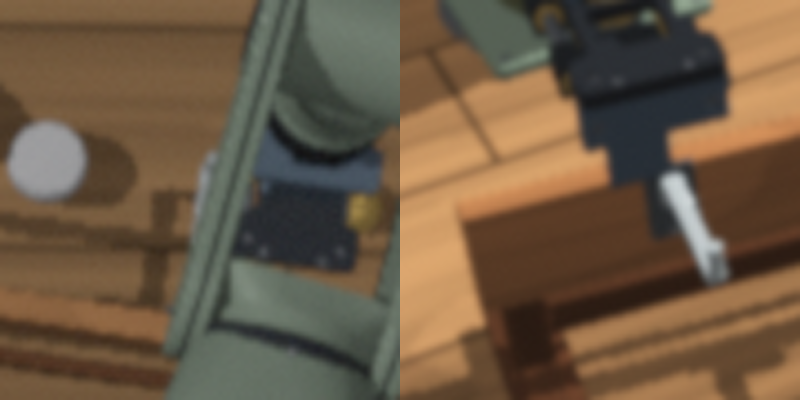

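The scene crop shows the free hook standing straight out (hinge (672,185), lip (714,260)), matching the contact estimate, so its lip is at about (584,-114). The board's top centre is (579,131). Moving above the board.

>>> send_rows(targets="0.028 -0.0039 0 0 0 0 44;0.056 -0.0078 0 0 0 0 44;0.084 -0.0116 0 0 0 0 44;0.112 -0.0155 0 0 0 0 44;0.14 -0.0194 0 0 0 0 44;0.168 -0.0233 0 0 0 0 44;0.196 -0.0272 0 0 0 0 44;0.224 -0.031 0 0 0 0 44;0.252 -0.035 0 0 0 0 44;0.272 -0.0375 0 0 0 0 44;0.2823 -0.0388 0 0 0 0 44;0.2823 -0.0388 0 0 0 0 44")

```text
time_s: 10.72
ee_pos: [577.3, 132.6, 286.2]
ee_rot: [-179.8, 0.0, 82.5]
force: [-0.5, -0.2, 0.2]
gripper_width: 40.2
gripper_force: 0.0
```

>>> send_rows(targets="0 0 0.02 0 0 0 44;0 0 0.04 0 0 0 44;0 0 0.055 0 0 0 44;0 0 0.065 0 0 0 44;0 0 0.072 0 0 0 44;0 0 0.077 0 0 0 44;0 0 0.077 0 0 0 44;0 0 0.077 0 0 0 44")

```text
time_s: 11.38
ee_pos: [578.4, 130.5, 211.4]
ee_rot: [180.0, -0.0, 82.3]
force: [-0.1, 0.2, 0.3]
gripper_width: 40.3
gripper_force: 0.0
```

```bash
python3 - <<'E'
from h import *
st=env.state(); print(st["ee_pos"].round(1),st["ee_rot"].round(1),st["gripper_width"],st["force"].round(1))
t=grab("top"); s=grab("scene")
cv2.imwrite("pics/p4.png",np.hstack([cv2.resize(t["image"][140:220,240:320],(400,400),interpolation=cv2.INTER_CUBIC),cv2.resize(s["image"][130:230,310:410],(400,400),interpolation=cv2.INTER_CUBIC)]))
E
```

```text
[578.4 130.5 211.4] [180.   -0.   82.3] 40.33769833812933 [-0.1  0.2  0.3]
```

View pics/p4.png

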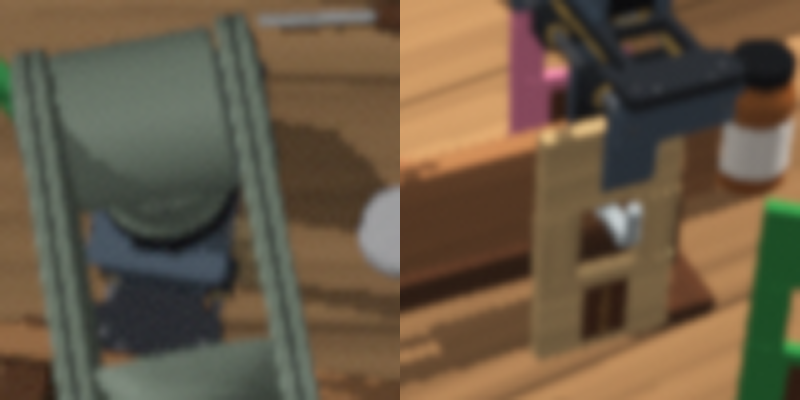

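The fingers straddle the tan board's bridge: the outer finger at (627,150) in the right crop is in front of it, with the used lip below at (630,222). Closing.

>>> send_rows(targets="0 0 0 0 0 0 30;0 0 0 0 0 0 20;0 0 0 0 0 0 15;0 0 0 0 0 0 10;0 0 0 0 0 0 6;0 0 0 0 0 0 2;0 0 0 0 0 0 0;0 0 0 0 0 0 0;0 0 0 0 0 0 0;0 0 0 0 0 0 0", grip_force=20)

```text
time_s: 12.32
ee_pos: [578.3, 130.8, 211.3]
ee_rot: [180.0, -0.0, 82.3]
force: [0.4, 0.3, 3.3]
gripper_width: 11.7
gripper_force: 20.0
```

>>> send_rows(targets="0 0 -0.004 0 0 0 0;0 0 -0.01 0 0 0 0;0 0 -0.018 0 0 0 0;0 0 -0.026 0 0 0 0;0 0 -0.032 0 0 0 0;0 0 -0.035 0 0 0 0;0 0 -0.035 0 0 0 0;0 0 -0.035 0 0 0 0;0 0 -0.035 0 0 0 0")

```text
time_s: 13.07
ee_pos: [577.8, 130.6, 245.5]
ee_rot: [-180.0, 0.0, 82.3]
force: [0.2, -0.0, -1.6]
gripper_width: 12.2
gripper_force: 20.0
```

>>> send_rows(targets="0 0.004 0 0 0 0 0;0 0.011 0 0 0 0 0;0 0.019 0 0 0 0 0;0 0.027 0 0 0 0 0;0 0.035 0 0 0 0 0;0 0.043 0 0 0 0 0;0 0.051 0 0 0 0 0;0 0.059 0 0 0 0 0;0 0.065 0 0 0 0 0;0 0.068 0 0 0 0 0;0 0.068 0 0 0 0 0;0 0.068 0 0 0 0 0")

```text
time_s: 14.07
ee_pos: [645.3, 121.6, 245.8]
ee_rot: [-180.0, 0.0, 82.3]
force: [-0.0, 0.8, -2.3]
gripper_width: 12.1
gripper_force: 20.0
```

>>> send_rows(targets="-0.008 0 0 0 0 0 0;-0.026 0 0 0 0 0 0;-0.052 0 0 0 0 0 0;-0.08 0 0 0 0 0 0;-0.108 0 0 0 0 0 0;-0.136 0 0 0 0 0 0;-0.164 0 0 0 0 0 0;-0.192 0 0 0 0 0 0;-0.216 0 0 0 0 0 0;-0.234 0 0 0 0 0 0;-0.242 0 0 0 0 0 0;-0.242 0 0 0 0 0 0")

```text
time_s: 15.07
ee_pos: [612.3, -120.0, 246.2]
ee_rot: [180.0, 0.0, 82.2]
force: [-0.4, -0.0, -1.6]
gripper_width: 12.0
gripper_force: 20.0
```

```bash
python3 - <<'E'
from h import *
t=grab("top"); s=grab("scene")
st=env.state(); print(st["ee_pos"].round(1),st["ee_rot"].round(1),st["gripper_width"],st["force"].round(1))
cv2.imwrite("pics/p5.png",cv2.resize(s["image"][110:290,200:400],(667,600),interpolation=cv2.INTER_CUBIC))
E
```

```text
[ 612.8 -117.7  246.1] [180.   -0.   82.3] 11.89345051245637 [ 0.9  0.7 -1.6]
```

View pics/p5.png

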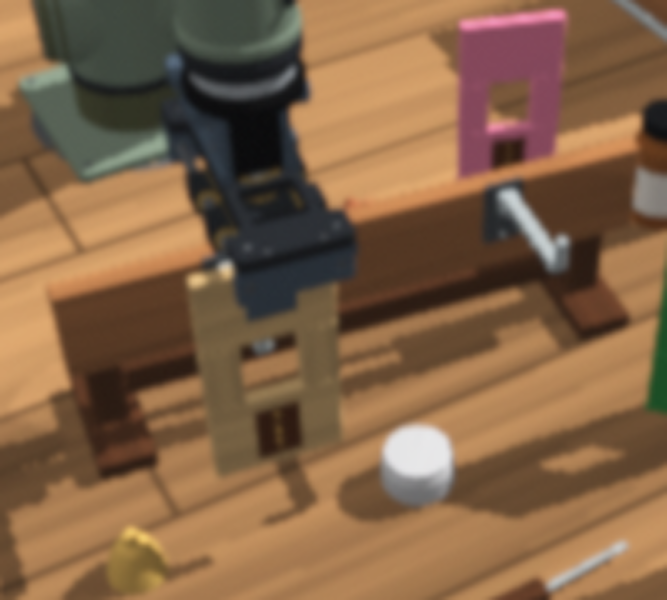

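The board hangs in the gripper just outside the free hook, with the lip showing through its slot at (262,345). The used hook is empty, lip (558,250). Sliding in and lowering gently.

>>> send_rows(targets="0 -0.004 0 0 0 0 0;0 -0.011 0 0 0 0 0;0 -0.019 0 0 0 0 0;0 -0.027 0 0 0 0 0;0 -0.035 0 0 0 0 0;0 -0.043 0 0 0 0 0;0 -0.051 0 0 0 0 0;0 -0.059 0 0 0 0 0;0 -0.066 0 0 0 0 0;0 -0.0705 0 0 0 0 0;0 -0.0715 0 0 0 0 0;0 -0.0715 0 0 0 0 0")

```text
time_s: 16.17
ee_pos: [542.0, -108.7, 246.1]
ee_rot: [180.0, 0.0, 82.3]
force: [0.0, -0.5, -2.3]
gripper_width: 12.0
gripper_force: 20.0
```

>>> send_rows(targets="0 0 0.004 0 0 0 0;0 0 0.01 0 0 0 0;0 0 0.016 0 0 0 0;0 0 0.021 0 0 0 0;0 0 0.025 0 0 0 0;0 0 0.028 0 0 0 0;0 0 0.03 0 0 0 0;0 0 0.0315 0 0 0 0;0 0 0.0325 0 0 0 0;0 0 0.0335 0 0 0 0;0 0 0.034 0 0 0 0;0 0 0.034 0 0 0 0")

```text
time_s: 17.17
ee_pos: [542.1, -108.6, 212.0]
ee_rot: [180.0, 0.0, 82.3]
force: [0.0, 0.7, -1.2]
gripper_width: 12.1
gripper_force: 20.0
```

>>> send_rows(targets="0 0 0.0005 0 0 0 0;0 0 0.001 0 0 0 0;0 0 0.001 0 0 0 0;0 0 0.001 0 0 0 0")

```text
time_s: 17.5
ee_pos: [542.3, -108.7, 211.3]
ee_rot: [180.0, 0.0, 82.3]
force: [-1.7, -0.6, 0.4]
gripper_width: 11.7
gripper_force: 20.0
```

>>> send_rows(targets="0 0 0 0 0 0 16;0 0 0 0 0 0 20;0 0 0 0 0 0 28;0 0 0 0 0 0 40;0 0 0 0 0 0 44;0 0 0 0 0 0 44;0 0 0 0 0 0 44")

```text
time_s: 18.08
ee_pos: [542.1, -108.7, 211.0]
ee_rot: [180.0, 0.0, 82.3]
force: [0.5, -0.1, -0.1]
gripper_width: 39.9
gripper_force: 0.0
```

>>> send_rows(targets="0 0 -0.008 0 0 0 44;0 0 -0.02 0 0 0 44;0 0 -0.04 0 0 0 44;0 0 -0.06 0 0 0 44;0 0 -0.08 0 0 0 44;0 0 -0.09 0 0 0 44;0 0 -0.09 0 0 0 44")

```text
time_s: 18.67
ee_pos: [543.4, -108.9, 303.9]
ee_rot: [179.7, 0.0, 82.3]
force: [0.4, 0.1, 0.3]
gripper_width: 40.3
gripper_force: 0.0
```

```bash
python3 - <<'E'
from h import *
t=grab("top"); s=grab("scene")
st=env.state(); print(st["ee_pos"].round(1),st["gripper_width"],st["force"].round(1))
cv2.imwrite("pics/p6.png",cv2.resize(s["image"][110:290,200:400],(667,600),interpolation=cv2.INTER_CUBIC))
c=[542,-108.6,301,82.3]
# start of fold push
p=push(UH,90,14,301,-1); print(p); rows(c,[p])
c=[p[0],p[1],193,82.3]; rows(c,[push(UH,90,g,193,-1) for g in (11,8,6,4,2,0)]+[push(UH,q,0,193,-1) for q in (88,85,82,79,76,73)])
for a,b in ((73,29),(29,14),(14,0)):
    c=push(UH,a,0,193,-1); rows(c,[push(UH,q,0,193,-1) for q in np.linspace(a,b,13)[1:]])
E
```

```text
[ 541.9 -108.6  300.6] 40.324656631407855 [0.4 0.2 0.4]
[np.float64(623.6329204625497), np.float64(156.65572437528152), 301, 82.3]
0.2738 0.0454 -0 0 0 -0 0 

-0.003 -0 -0 0 0 -0 0; -0.006 -0 -0 0 0 -0 0; -0.008 -0 -0 0 0 -0 0; -0.01 0 -0 0 0 -0 0; -0.012 -0 -0 0 0 -0 0; -0.014 -0 -0 0 0 -0 0; -0.0173 0.0007 -0 0 0 2 0; -0.0224 0.0015 -0 0 0 5 0; -0.0274 0.002 -0 0 0 8 0; -0.0325 0.0023 -0 0 0 11 0; -0.0376 0.0023 -0 0 0 14 0; -0.0427 0.002 -0 0 0 17 0 

-0.0061 0.0011 -0 0 0 3.67 0; -0.0123 0.0019 -0 0 0 7.33 0; -0.0185 0.0023 -0 0 0 11 0; -0.0247 0.0022 -0 0 0 14.67 0; -0.0309 0.0018 -0 0 0 18.33 0; -0.0371 0.0009 -0 0 0 22 0; -0.0432 -0.0003 -0 0 0 25.67 0; -0.0492 -0.0019 -0 0 0 29.33 0; -0.0551 -0.0039 -0 0 0 33 0; -0.0609 -0.0063 -0 0 0 36.67 0; -0.0665 -0.009 -0 0 0 40.33 0; -0.0719 -0.0121 -0 0 0 44 0 

-0.0021 0.0004 -0 0 0 1.25 0; -0.0042 0.0008 -0 0 0 2.5 0; -0.0063 0.0012 -0 0 0 3.75 0; -0.0084 0.0015 -0 0 0 5 0; -0.0105 0.0017 -0 0 0 6.25 0; -0.0126 0.0019 -0 0 0 7.5 0; -0.0147 0.0021 -0 0 0 8.75 0; -0.0168 0.0022 -0 0 0 10 0; -0.0189 0.0023 -0 0 0 11.25 0; -0.0211 0.0023 -0 0 0 12.5 0; -0.0232 0.0023 -0 0 0 13.75 0; -0.0253 0.0022 -0 0 0 15 0 

-0.0019 0.0004 -0 0 0 1.17 0; -0.0039 0.0008 -0 0 0 2.33 0; -0.0058 0.0011 -0 0 0 3.5 0; -0.0078 0.0014 -0 0 0 4.67 0; -0.0098 0.0016 -0 0 0 5.83 0; -0.0117 0.0019 -0 0 0 7 0; -0.0137 0.002 -0 0 0 8.17 0; -0.0157 0.0021 -0 0 0 9.33 0; -0.0177 0.0022 -0 0 0 10.5 0; -0.0196 0.0023 -0 0 0 11.67 0; -0.0216 0.0023 -0 0 0 12.83 0; -0.0236 0.0023 -0 0 0 14 0
```

View pics/p6.png

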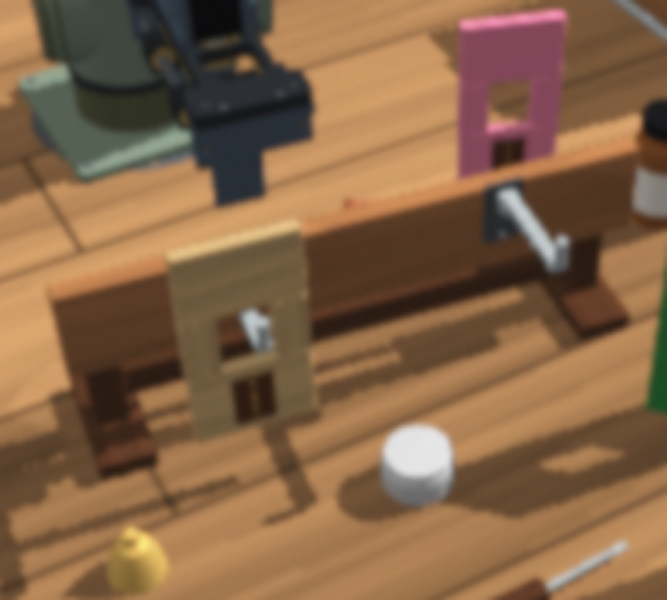

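The board hangs on the formerly empty hook (lip visible in its slot at (258,330)), fingers clear, and the used hook stands empty. Before folding, I'll check the clearance to the green board numerically.

```bash
python3 - <<'E'
from h import *
t=grab("top"); s=grab("scene")
for f,b in ((s,(380,420,170,250)),(t,(225,270,135,190))):
    h=cv2.cvtColor(f["image"],cv2.COLOR_BGR2HSV); m=cv2.inRange(h,(50,120,30),(85,255,255))
    w=np.zeros_like(m); w[b[2]:b[3],b[0]:b[1]]=m[b[2]:b[3],b[0]:b[1]]
    q=np.argwhere(w)[:,::-1]; 
    for name,k in (("minx",q[:,0].argmin()),("maxx",q[:,0].argmax()),("maxy",q[:,1].argmax()),("miny",q[:,1].argmin())): print(name,q[k],onz(f,[q[k]],0).round(),onz(f,[q[k]],192).round())
E
```

```text
minx [395 225] [[623. 227.   0.]] [[765.  98. 192.]]
maxx [419 184] [[512. 405.   0.]] [[677. 239. 192.]]
maxy [416 236] [[688. 253.  -0.]] [[816. 118. 192.]]
miny [402 180] [[468. 370.   0.]] [[642. 211. 192.]]
minx [231 146] [[753. 310.   0.]] [[705. 280. 192.]]
maxx [258 175] [[652. 214.   0.]] [[615. 193. 192.]]
maxy [257 177] [[645. 217.   0.]] [[609. 196. 192.]]
miny [232 145] [[757. 307.   0.]] [[709. 277. 192.]]
```

>>> send_rows(targets="0.025 0.0045 0 0 0 0 20;0.05 0.009 0 0 0 0 0;0.075 0.0135 0 0 0 0 0;0.1 0.018 0 0 0 0 0;0.125 0.0225 0 0 0 0 0;0.15 0.027 0 0 0 0 0;0.175 0.031 0 0 0 0 0;0.2 0.035 0 0 0 0 0;0.225 0.039 0 0 0 0 0;0.25 0.0425 0 0 0 0 0;0.268 0.045 0 0 0 0 0;0.2738 0.0454 0 0 0 0 0")

```text
time_s: 19.87
ee_pos: [623.8, 159.2, 298.7]
ee_rot: [-179.8, 0.0, 82.4]
force: [0.3, -0.5, -0.8]
gripper_width: 0.8
gripper_force: 0.0
```

>>> send_rows(targets="0 0 0.02 0 0 0 0;0 0 0.045 0 0 0 0;0 0 0.07 0 0 0 0;0 0 0.09 0 0 0 0;0 0 0.102 0 0 0 0;0 0 0.108 0 0 0 0;0 0 0.108 0 0 0 0;0 0 0.108 0 0 0 0")

```text
time_s: 20.53
ee_pos: [623.9, 156.2, 193.0]
ee_rot: [-180.0, 0.0, 82.3]
force: [-0.1, -0.1, -0.3]
gripper_width: 0.3
gripper_force: 0.0
```

Contact and fold.

>>> send_rows(targets="-0.003 0 0 0 0 0 0; -0.006 0 0 0 0 0 0; -0.008 0 0 0 0 0 0; -0.01 0 0 0 0 0 0; -0.012 0 0 0 0 0 0; -0.014 0 0 0 0 0 0; -0.0173 0.0007 0 0 0 2 0; -0.0224 0.0015 0 0 0 5 0; -0.0274 0.002 0 0 0 8 0; -0.0325 0.0023 0 0 0 11 0; -0.0376 0.0023 0 0 0 14 0; -0.0427 0.002 0 0 0 17 0")

```text
time_s: 21.53
ee_pos: [620.4, 114.4, 193.2]
ee_rot: [180.0, -0.1, 65.2]
force: [0.6, 1.2, 0.7]
gripper_width: 0.8
gripper_force: 0.7
```

>>> send_rows(targets="-0.0061 0.0011 0 0 0 3.67 0; -0.0123 0.0019 0 0 0 7.33 0; -0.0185 0.0023 0 0 0 11 0; -0.0247 0.0022 0 0 0 14.67 0; -0.0309 0.0018 0 0 0 18.33 0; -0.0371 0.0009 0 0 0 22 0; -0.0432 -0.0003 0 0 0 25.67 0; -0.0492 -0.0019 0 0 0 29.33 0; -0.0551 -0.0039 0 0 0 33 0; -0.0609 -0.0063 0 0 0 36.67 0; -0.0665 -0.009 0 0 0 40.33 0; -0.0719 -0.0121 0 0 0 44 0")

```text
time_s: 22.53
ee_pos: [579.7, 53.7, 193.3]
ee_rot: [180.0, -0.1, 21.1]
force: [2.2, 1.7, -0.2]
gripper_width: 0.3
gripper_force: 0.7
```

>>> send_rows(targets="-0.0021 0.0004 0 0 0 1.25 0; -0.0042 0.0008 0 0 0 2.5 0; -0.0063 0.0012 0 0 0 3.75 0; -0.0084 0.0015 0 0 0 5 0; -0.0105 0.0017 0 0 0 6.25 0; -0.0126 0.0019 0 0 0 7.5 0; -0.0147 0.0021 0 0 0 8.75 0; -0.0168 0.0022 0 0 0 10 0; -0.0189 0.0023 0 0 0 11.25 0; -0.0211 0.0023 0 0 0 12.5 0; -0.0232 0.0023 0 0 0 13.75 0; -0.0253 0.0022 0 0 0 15 0")

```text
time_s: 23.53
ee_pos: [556.1, 42.5, 192.9]
ee_rot: [180.0, -0.0, 6.2]
force: [1.3, 0.8, 1.2]
gripper_width: 0.5
gripper_force: 0.8
```

```bash
python3 - <<'E'
from h import *
s=grab("scene"); st=env.state(); print(st["ee_pos"].round(1),st["force"].round(1),push(UH,14,0,193,-1))
# steel pixels of the used hook in scene
y0,y1,x0,x1=140,215,300,390
h=cv2.cvtColor(s["image"],cv2.COLOR_BGR2HSV)[y0:y1,x0:x1]; m=((h[...,1]<50)&(h[...,2]>130)).astype(np.uint8)
k,l,stt,ce=cv2.connectedComponentsWithStats(m); print([((stt[i]+[x0,y0,0,0,0]).tolist(),(ce[i]+[x0,y0]).round(1).tolist()) for i in range(1,k) if stt[i][4]>5])
lip=lambda q:np.r_[UH+95*(np.sin(np.radians(q))*X-np.cos(np.radians(q))*Y),196]
print(proj(s,[lip(14),lip(90),np.r_[UH,184]]).round(1))
E
```

```text
[555.5  42.4 192.9] [1.6 0.4 0. ] [np.float64(556.0979396182081), np.float64(42.57812976466987), 193, 6.3]
[([336, 167, 19, 10, 91], [345.0, 171.3])]
[[324.4 177.3]
 [368.6 185.1]
 [352.7 167.4]]
```

>>> send_rows(targets="-0.0019 0.0004 0 0 0 1.17 0; -0.0039 0.0008 0 0 0 2.33 0; -0.0058 0.0011 0 0 0 3.5 0; -0.0078 0.0014 0 0 0 4.67 0; -0.0098 0.0016 0 0 0 5.83 0; -0.0117 0.0019 0 0 0 7 0; -0.0137 0.002 0 0 0 8.17 0; -0.0157 0.0021 0 0 0 9.33 0; -0.0168 0.0021 0 0 0 10 0; -0.0176 0.0022 0 0 0 10.5 0; -0.0184 0.0022 0 0 0 11 0; -0.0184 0.0022 0 0 0 11 0")

```text
time_s: 24.58
ee_pos: [538.0, 38.3, 192.9]
ee_rot: [180.0, 0.0, -4.7]
force: [0.7, 1.4, 0.9]
gripper_width: 0.7
gripper_force: 0.5
```

>>> send_rows(targets="-0.0008 0.0001 0 0 0 0.5 0; -0.0016 0.0001 0 0 0 1 0;-0.0025 0.0001 0 0 0 1.5 0; -0.0033 0.0001 0 0 0 2 0;-0.0041 0.0001 0 0 0 2.5 0; -0.0049 0.0001 0 0 0 3 0; -0.0049 0.0001 0 0 0 3 0; -0.0049 0.0001 0 0 0 3 0")

```text
time_s: 25.25
ee_pos: [534.2, 37.8, 193.0]
ee_rot: [179.9, -0.1, -7.7]
force: [3.6, -2.2, -0.9]
gripper_width: 0.5
gripper_force: 2.2
```

>>> send_rows(targets="-0.0004 0 0 0 0 0 0;-0.0008 0 0 0 0 0 0;-0.0008 0 0 0 0 0 0;-0.0008 0 0 0 0 0 0")

```text
time_s: 25.58
ee_pos: [534.1, 37.9, 193.1]
ee_rot: [179.9, -0.2, -7.7]
force: [6.0, -3.6, -2.3]
gripper_width: 0.4
gripper_force: 3.0
```

>>> send_rows(targets="-0.0004 0 0 0 0 0 0;-0.0008 0 0 0 0 0 0;-0.0008 0 0 0 0 0 0;-0.0008 0 0 0 0 0 0")

```text
time_s: 25.92
ee_pos: [534.1, 37.9, 193.1]
ee_rot: [179.9, -0.3, -7.7]
force: [6.7, -4.0, -2.1]
gripper_width: 0.5
gripper_force: 3.8
```

```bash
python3 - <<'E'
from h import *
f=[]
for i in range(4):
    grab("top"); f.append(env.state()["force"])
print(np.mean(f,0),np.std(f,0))
E
```

```text
[ 6.73840543 -3.86668344 -2.88502615] [0.45463836 0.79418885 0.35157094]
```

>>> send_rows(targets="-0.0004 0 0 0 0 0 0;-0.0008 0 0 0 0 0 0;-0.0008 0 0 0 0 0 0;-0.0008 0 0 0 0 0 0")

```text
time_s: 26.45
ee_pos: [534.1, 37.9, 193.2]
ee_rot: [179.9, -0.4, -7.7]
force: [8.4, -2.5, -3.1]
gripper_width: 0.1
gripper_force: 4.6
```

>>> send_rows(targets="-0.0003 0 0 0 0 0 0;-0.0006 0 0 0 0 0 0;-0.0006 0 0 0 0 0 0;-0.0006 0 0 0 0 0 0")

```text
time_s: 26.78
ee_pos: [534.0, 37.9, 193.3]
ee_rot: [179.9, -0.5, -7.7]
force: [9.7, -4.5, -3.8]
gripper_width: 0.5
gripper_force: 5.2
```

```bash
python3 - <<'E'
from h import *
f=[]
for i in range(5):
    grab("top"); f.append(env.state()["force"])
m=np.mean(f,0); print(m,np.linalg.norm(m),m[:2]@X,np.std(f,0))
E
```

```text
[ 9.66095532 -4.70909917 -4.64836268] 11.709694624542742 10.204798645385488 [0.53984347 0.643295   0.46439263]
```

>>> send_rows(targets="-0.0003 0 0 0 0 0 0;-0.0005 0 0 0 0 0 0;-0.0005 0 0 0 0 0 0;-0.0005 0 0 0 0 0 0;-0.0005 0 0 0 0 0 0;-0.0005 0 0 0 0 0 0")

```text
time_s: 27.53
ee_pos: [534.0, 37.9, 193.3]
ee_rot: [179.9, -0.6, -7.7]
force: [9.9, -4.4, -5.5]
gripper_width: 0.6
gripper_force: 5.7
```

```bash
python3 - <<'E'
from h import *
f=[]
for i in range(5):
    s=grab("scene"); f.append(env.state()["force"])
m=np.mean(f,0); print(m,np.linalg.norm(m),m[:2]@X)
E
```

```text
[10.73788009 -4.64653782 -5.18755123] 12.798557353218605 11.26363065033197
```

>>> send_rows(targets="0.004 0 0 0 0 0 0;0.012 0 0 0 0 0 0;0.024 0 -0.01 0 0 0 0;0.03 0 -0.04 0 0 0 0;0.03 0 -0.08 0 0 0 0;0.03 0 -0.11 0 0 0 0;0.03 0 -0.11 0 0 0 0;0.03 0 -0.11 0 0 0 0;0.03 0 -0.11 0 0 0 0")

```text
time_s: 28.53
ee_pos: [558.8, 35.3, 301.9]
ee_rot: [-180.0, 0.2, -7.7]
force: [-0.8, -0.3, -0.0]
gripper_width: 0.5
gripper_force: 0.0
```

```bash
python3 - <<'E'
from h import *
s=grab("scene"); st=env.state(); print(st["time_s"],st["ee_pos"].round(1),st["force"].round(1))
a=cv2.imread("pics/p6.png")
def steel(y0,y1,x0,x1):
    h=cv2.cvtColor(s["image"],cv2.COLOR_BGR2HSV)[y0:y1,x0:x1]; m=((h[...,1]<50)&(h[...,2]>130)).astype(np.uint8)
    k,l,t,ce=cv2.connectedComponentsWithStats(m); return [((t[i]+[x0,y0,0,0,0]).tolist(),(ce[i]+[x0,y0]).round(1).tolist()) for i in range(1,k) if t[i][4]>5]
print("used",steel(140,215,300,390)," free",steel(190,225,255,300))
lip=lambda h,q,z=196:np.r_[h+95*(np.sin(np.radians(q))*X-np.cos(np.radians(q))*Y),z]
print(proj(s,[lip(UH,0,208),lip(UH,0,184),np.r_[UH,184],lip(FH,90)]).round(1))
old=cv2.resize(a,(200,180),interpolation=cv2.INTER_AREA); new=s["image"][110:290,200:400]
d=cv2.absdiff(old,new).max(2); print("board area diff px>40:",int((d[60:140,45:100]>40).sum()),"tin/bell:",int((d[120:180]>40).sum()))
E
```

```text
28.5833 [558.6  35.2 301.3] [ 0.1  0.4 -0.2]
used [([320, 167, 35, 11, 142], [337.0, 171.7]), ([318, 169, 3, 3, 7], [319.1, 169.7])]  free [([274, 205, 7, 8, 38], [276.7, 207.7])]
[[320.1 168.8]
 [320.2 175.9]
 [352.7 167.4]
 [279.2 209. ]]
board area diff px>40: 309 tin/bell: 247
```

```bash
python3 - <<'E'
from h import *
s=grab("scene"); new=s["image"][110:290,200:400]
old=cv2.resize(cv2.imread("pics/p6.png"),(200,180),interpolation=cv2.INTER_AREA)
for n,(y0,y1,x0,x1),lo,hi in(("board",(60,135,48,98),(17,50,110),(24,112,255)),("tin",(120,155,110,140),(0,0,120),(180,45,255)),("bell",(155,180,30,52),(20,115,90),(32,255,255)),):
    for im in(old,new):
        m=cv2.inRange(cv2.cvtColor(im,cv2.COLOR_BGR2HSV),lo,hi)[y0:y1,x0:x1]; q=np.argwhere(m); print(n,len(q),q.mean(0).round(1),q.min(0),q.max(0))
E
```

```text
board 715 [33.6 24.7] [6 3] [69 44]
board 903 [36.9 24.9] [8 4] [70 44]
tin 351 [17.3 15.1] [8 4] [28 25]
tin 361 [17.6 15. ] [8 4] [29 25]
bell 146 [11.5 12. ] [4 4] [20 19]
bell 159 [11.7 11.8] [4 4] [20 19]
```

Nothing has moved since the board was hung: the extents of board, tin and bell are the same and only the lighting differs. Handing in.

```bash
python3 -c "
from h import *
print(env.job_done())"
```

```text
the job is handed in; nothing more can be done
None
```

The job is handed in, but no verdict came back: the free hook was pressed at its stop (about 12 N), the board hangs on it, and the used hook was pressed flat (about 11–13 N); the camera checks showed board, tin and bell unmoved.

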